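Seat the datum pin in the shuttered setting block

TASK

Take the square-headed datum pin out of the pin stand, push it down through the dust shutter of the setting block, feel over the hidden floor with its tip for the blind bore, and seat it fully home and upright in the bore, then let go. The floor is lapped: press on the block gently throughout, never with more than 40 N. Leave the flat button-headed pin in the stand.

Things in the scene. Friction and masses are not known exactly. Their poses are not given: they have to be found in the camera images.
- setting_block: Fixed square grey housing, 82 x 82 mm, 62 mm high, aluminium cover. Origin: centre of its underside, z up. It does not give. Two clamping feet reach 56 mm from the centre on its own +y and -y sides (8 mm high, bolt heads to 13 mm); adjusting screws stick out 11 mm on its own -x and -y sides, 26 mm up.
- block_mouth (a point): Centre of the cover's top face, 62 mm above the block's origin, axes as the block's: middle of a 32 x 32 mm opening closed by one sprung shutter leaf, hinged on the opening's own +x edge. Pushed from above by a pin it folds down inside against the +x side and lies against the pin with under 1 N.
- block_floor (a point): Hidden, under the shutter: middle of the flat steel floor, 24 mm above the block's origin, axes as the block's. In the floor is a vertical blind bore, 11.5 mm wide, 18 mm deep, its edge barely broken. It sits on a locked carriage at an unknown setting: its axis is off this point by up to 6 mm in the block's x and, independently, up to 6 mm in y.
- datum_pin_head (a point): Centre of the square head of the loose steel datum pin (90 to 150 g). Head 20 x 20 mm, 30 mm high, flats square to its own x and y; z up along the pin. Below it a round shank 10 mm wide, 70 mm long: the tip is 85 mm below this point and tapers to 7 mm in its last 1.8 mm. This point is 95 mm above the worktop in the stand, 109 mm with the tip on the block's floor, 91 mm fully home.
- pin_stand: Fixed aluminium block 50 x 120 mm (its own x, y), 40 mm high, origin at the centre of its underside. Two vertical square holes 11.5 mm wide and 30 mm deep, at its own y = -34 and +34 mm; the datum pin stands in one, the button pin in the other (which is which varies).
- button_pin_head (a point): Middle of the head of the other loose pin, which stays in the stand: a low round button head of 32 mm diameter on a 10 mm shank. The point is 60 mm above the worktop, the head's top 66 mm.

How it is judged:
On the way, in this order (a step that is already met when the one before it is completed fails the run):
1. the datum pin is lifted clear of the stand (height (world z) of datum_pin_head above 0.135 m), for 0.1 s.
2. the pin's tip is through the dust shutter, inside the block (horizontal distance between datum_pin_head and setting_block below 0.024 m and z of datum_pin_head in the frame of setting_block below 0.125 m), for 0.1 s.
At the end, for the whole second after the job is handed in: The datum pin is released and still, upright (within 0.15 rad) in the block's blind bore: its head centre is no more than 94 mm above the block's origin (fully home is 91) and within 24 mm of the block's axis; the button pin stands where it stood (within 15 mm) (z of datum_pin_head in the frame of setting_block below 0.094 m and horizontal distance between datum_pin_head and setting_block below 0.024 m and angle between datum_pin_head's own z axis and vertical below 0.15 rad and linear speed of datum_pin below 0.02 m/s and distance of button_pin_head from where it was at the start of the episode below 0.015 m); the robot touches nothing.
It fails at once if the datum pin presses on the setting block with more than 40 N (contact force between datum_pin and setting_block above 40 N).
It fails at once if the gripper presses on the setting block with more than 40 N (contact force between the fingers and setting_block above 40 N).
It fails at once if the button pin is taken out or knocked out of place (distance of button_pin_head from where it was at the start of the episode above 0.02 m).
It also fails if it takes over 67 s, if anything falls off the work surface, if the arm or the gripper's body presses on something with over 40 N, if the wrist force passes 120 N, or if a joint passes its speed limit or range.

ROBOT

A 6-joint arm with a two-finger parallel gripper is mounted at the origin on a cart in front of the work surface, level with it; the furniture and walls round the work are solid. World frame = base frame: x ahead of the robot, y to its left, z up, the work surface at z = 0. Lengths are in m, angles in rad, forces in N, time in s.
With the tool pointing down it reaches from about 0.35 to 0.85 m from the base axis. Payload 8.1 kg.
Tool frame: the origin (TCP) lies at the very end of the fingers, on their centre line; the grasp point (between the pads) lies 19 mm behind it; z points along the fingers, x is the direction in which the jaws open and shut, and the axes are right-handed (so a half turn about z gives the same grasp; the last joint's range is limited). The gripper opens to 93 mm and grips with 3 to 60 N. Pads are 15 mm wide; open, the fingers measure 128 mm over their backs; the gripper's body (75 mm by 188 mm) begins 65 mm behind the grasp point.
Start: joints at [1.096, 0.13, 1.488, -0, 1.523, -0.085], TCP at [0.228, 0.555, 0.219] pointing down, gripper open.
Joint ranges: [-2.96, 2.96], [-0.89, 2.26], [0.02, 2.5], [-1.34, 4.48], [0, 2.73], [-2.66, 2.66]. Speed limits (rad/s): [2.39, 2.39, 2.79, 3.14, 3.14, 3.14].

INTERFACE

Orientations are given as a 3x3 rotation matrix whose columns are the frame's x, y, z axes.
In Python, from plant import * gives the robot as it stands.
- The arm moves only by the tool step_arm, never from a script. Its argument "plan" is text: rows parted by semicolons, each of 6 numbers parted by spaces: the shift along the tool's x, y, z in mm, then the turn, a rotation vector about the tool's x, y, z in rad. A call has 1 to 10 rows; each row shifts and turns the commanded pose from where the row before left it, along the tool's axes as they then stand; what a row does not reach is not made up. A row lasts 1/12 s, in which the tool goes at most 41.7 mm and 7.16 degrees, less where a joint would pass 70% of its speed; a pose out of reach is approached as far as the arm can. A call with a gripper value outside its range is refused whole. "jaw" is the finger opening in mm, from 0 to 93, set as the call begins (left out, the last holds). The fingers move at their own pace and stop on an object; "newtons" is the grip in N (left out, the last holds). Time passes only in rows, so rows that do not move let the fingers close. It gives the time, the measured TCP pose, the force and the opening at its end, in the units of the state.
- get_obs(): the state, without advancing time (a new reading comes with each control period).
- snapshot(name): name is "side" or "top"; returns the picture (480x640x3 uint8, red, green, blue); there is no depth.
- get_calibration(name): a dict with "fovy" (degrees; the focal length in pixels is half the picture's height over the tangent of half this angle, whatever the lens; pixels are square), "cx", "cy" (the principal point, pixels), "k1" (the pictures are not rectified: a ray, as slopes to the right and down, at radius r is drawn at 1 + k1 r^2 times it, then the intrinsics apply), "rvec" (rotation vector, rad) and "tvec" (3), from world to camera coordinates, as OpenCV has them. Camera axes: x right, y down, z forward; pixel columns grow to the right and rows downward; lengths in m; the calibration is good to about 2 mm. A picture is of the moment at which its call begins. get_calibration takes no time and is no camera call.
- hand_in(): hands the job in, once; it reports no verdict.
Trained networks look in the newest picture that a camera, given by its name, has taken for a name from the list of things; names that differ only in an ending like _2 or _b are one class to them, and where a whole thing is asked for, a point or a joint stands for the part that bears it (a point fixed in the world has none). Each returns a list of dicts, best first, with "conf" (0 to 1); they miss things now and then, are a little off and sometimes report something else, mostly with a low value. They report only what shows in the picture. A call takes as long as a camera call.
- boxes_of(camera, label): "centre" ([x, y, z] in m, in the coordinates of the camera as it stood for that picture, good to about 4 mm: the middle of the surface that is visible of it).
- mark_of(camera, label): "centre" ([x, y, z] in m, in the coordinates of the camera as it stood for that picture, good to about 4 mm: a listed point, or the origin of a listed thing).
The state is a dict: "clock": time; "q": joint angles; "dq": joint speeds; "effort": joint torques, N m; "ee_pos": TCP position; "eef_rot": TCP orientation; "contact_force": force on the tool from outside, world axes, zero at the start; "moment": the same for the moment, N m; "finger_gap": finger opening in m.
Only numpy, scipy, OpenCV 4.12 (cv2) and the standard library are available. Lean on these libraries where they do the work, as an engineer would, in place of code of your own. Each camera call takes 0.05 s, during which the arm holds its last target.

## Working session

There is one attempt and no reset: what is moved stays moved. The work goes in short steps, Python scripts to look and compute and a tool call to move; the robot and the scene stay as the last step left them, time stands still between calls to the robot, and variables do not carry over. Pictures are saved under pics/ and viewed, and the job is handed in when it is done.

Besides the shell and the picture viewer there is one more tool, called after "Request:" as name(argument=value, ...) on one line, values as JSON. step_arm: Moves the arm, as the interface text tells. Its arguments: {"type":"object","properties":{"plan":{"type":"string"},"jaw":{"type":"number"},"newtons":{"type":"number"}},"required":["plan"]}

```bash
mkdir -p pics; ls; cat > h.py <<'E'
from plant import *
import numpy as np, cv2
def cam(n):
    c=get_calibration(n); f=240/np.tan(np.radians(c["fovy"])/2)
    R,_=cv2.Rodrigues(np.array(c["rvec"],float)); return c,f,R,np.array(c["tvec"],float)
def toW(n,p):
    c,f,R,t=cam(n); return R.T@(np.array(p)-t)
def proj(n,P):
    c,f,R,t=cam(n); p=R@np.array(P)+t; s=p[:2]/p[2]; s=s*(1+c["k1"]*(s@s)); return s*f+[c["cx"],c["cy"]]
def ray(n,u,v):
    c,f,R,t=cam(n); d=(np.array([u,v])-[c["cx"],c["cy"]])/f; s=d.copy()
    for _ in range(30): s=d/(1+c["k1"]*(s@s))
    return -R.T@t, R.T@np.array([s[0],s[1],1])
def atz(n,u,v,z):
    o,d=ray(n,u,v); return o+d*(z-o[2])/d[2]
def snap(n,name):
    im=snapshot(n); cv2.imwrite(f"pics/{name}.png",im[:,:,::-1]); return im
E
python3 - <<'E'
from h import *
np.set_printoptions(precision=4,suppress=True)
for n in ("side","top"):
    snap(n,n+"0"); print(n,-cam(n)[2].T@cam(n)[3],get_calibration(n))
    for l in ("setting_block","block_mouth","datum_pin_head","pin_stand","button_pin_head"):
        for d in mark_of(n,l)[:2]: print(l,toW(n,d["centre"]),d["conf"],proj(n,toW(n,d["centre"])))
o=get_obs();print(o)
E
```

```text
pics
side [0.4549 0.9526 0.5774] {'fovy': 42.1162981231743, 'cx': 323.145583533765, 'cy': 235.1562141057921, 'k1': 0.006085063252785369, 'rvec': array([ 0.0988, -2.7409,  1.469 ]), 'tvec': array([ 0.5187, -0.0264,  1.0854])}
setting_block [0.4279 0.2423 0.0013] 0.73 [374.5912 295.9431]
block_mouth [0.4292 0.2412 0.0619] 0.68 [375.7931 261.8006]
block_mouth [0.5809 0.1846 0.0617] 0.46 [273.9229 235.1562]
datum_pin_head [0.5936 0.2555 0.0955] 0.59 [256.7128 242.8215]
pin_stand [0.5859 0.2226 0.0012] 0.81 [268.8253 282.7282]
button_pin_head [0.5805 0.186  0.0617] 0.89 [274.0605 235.6927]
top [0.3724 0.2619 0.9111] {'fovy': 46.11451383835464, 'cx': 316.8095756870309, 'cy': 238.02172182819425, 'k1': -0.011667744815145572, 'rvec': array([ 2.1054, -2.1333,  0.1875]), 'tvec': array([0.2763, 0.5308, 0.8242])}
setting_block [0.4287 0.2421 0.0021] 0.71 [334.9018 308.2694]
block_mouth [0.4306 0.2413 0.063 ] 0.91 [336.2442 304.4067]
datum_pin_head [0.5943 0.2554 0.0919] 0.75 [325.2722 193.6431]
pin_stand [ 0.5892  0.2187 -0.0002] 0.64 [347.1909 210.8955]
button_pin_head [0.5848 0.1858 0.0609] 0.66 [370.1412 204.1655]
{'clock': 0.6, 'q': array([ 1.0956,  0.1304,  1.4882, -0.    ,  1.523 , -0.0854]), 'dq': array([ 0.0006, -0.0008, -0.0006,  0.0007,  0.0011,  0.0003]), 'effort': array([  0.0002, -55.9406, -49.1799,   0.0767,   0.0231,  -0.0001]), 'ee_pos': array([0.228 , 0.555 , 0.2186]), 'eef_rot': array([[ 0.38 ,  0.925,  0.   ],
       [ 0.925, -0.38 , -0.   ],
       [-0.   ,  0.   , -1.   ]]), 'contact_force': array([0.1019, 0.3587, 0.4998]), 'moment': array([0.0172, 0.0375, 0.0199]), 'finger_gap': 0.09273059946745096}
```

View pics/top0.png

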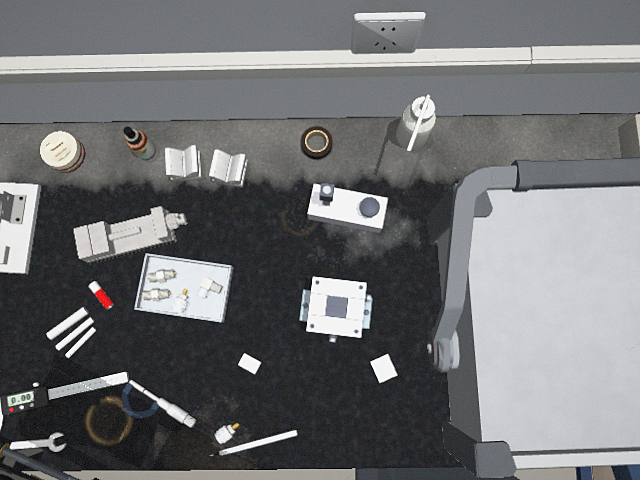

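View pics/side0.png

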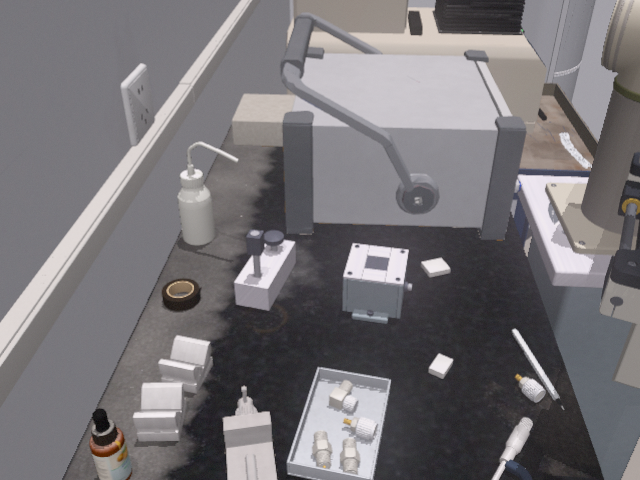

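```bash
python3 - <<'E'
import cv2
a=cv2.imread("pics/top0.png")[140:380,250:450]; cv2.imwrite("pics/top0c.png",cv2.resize(a,None,fx=2.5,fy=2.5,interpolation=cv2.INTER_CUBIC)[:600])
a=cv2.imread("pics/side0.png")[160:360,210:450]; cv2.imwrite("pics/side0c.png",cv2.resize(a,None,fx=3,fy=3,interpolation=cv2.INTER_CUBIC)[:600])
E
```

```text
(no output)
```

View pics/top0c.png

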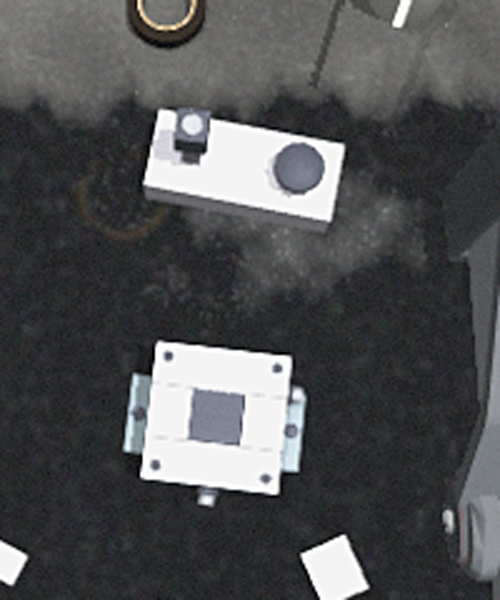

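View pics/side0c.png

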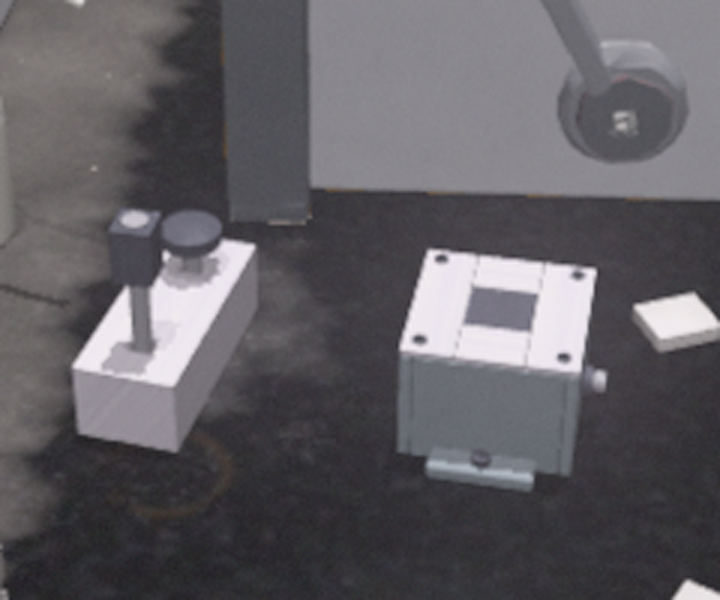

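```bash
python3 - <<'E'
from h import *
from scipy.optimize import least_squares
np.set_printoptions(precision=4,suppress=True)
im=cv2.imread("pics/top0.png"); g=cv2.cvtColor(im,cv2.COLOR_BGR2GRAY)
def rect(x0,x1,y0,y1,th=190):
    m=(g[y0:y1,x0:x1]>th).astype(np.uint8); m=cv2.morphologyEx(m,cv2.MORPH_CLOSE,np.ones((3,3)))
    m=cv2.morphologyEx(m,cv2.MORPH_OPEN,np.ones((9,9)))
    cs,_=cv2.findContours(m,0,2); c=max(cs,key=cv2.contourArea); r=cv2.minAreaRect(c); return cv2.boxPoints(r)+[x0,y0]
b=rect(290,380,265,350); print(b)
W=np.array([atz("top",*p,0.062) for p in b]); print(W, W.mean(0)); 
for i in range(4): d=W[(i+1)%4]-W[i]; print(np.linalg.norm(d),np.degrees(np.arctan2(d[1],d[0])))
b=rect(295,400,175,240); print(b)
W=np.array([atz("top",*p,0.04) for p in b]); print(W.mean(0))
for i in range(4): d=W[(i+1)%4]-W[i]; print(np.linalg.norm(d),np.degrees(np.arctan2(d[1],d[0])))
# triangulate lever knob
def tri(a,b):
    o1,d1=ray("top",*a);o2,d2=ray("side",*b); A=np.stack([d1,-d2],1); s=np.linalg.lstsq(A,o2-o1,rcond=None)[0]
    return (o1+d1*s[0]+o2+d2*s[1])/2, np.linalg.norm(o1+d1*s[0]-o2-d2*s[1])
print("knob",tri((443,350),(418,196))); print("lever elbow",tri((470,185),(292,72)))
print("head top",tri((326,188),(255,233)))
for n,nm,x0,x1,y0,y1 in (("top","th",305,350,170,210),("side","sh",235,290,220,290),("top","tb",290,380,265,350)):
    a=cv2.imread(f"pics/{n}0.png")[y0:y1,x0:x1]; k=600//max(a.shape[:2]); print(nm,k,x0,y0)
    cv2.imwrite(f"pics/{nm}.png",cv2.resize(a,None,fx=k,fy=k,interpolation=cv2.INTER_NEAREST))
E
```

```text
[[305.6293 330.7555]
 [312.2161 275.8659]
 [373.2571 283.1908]
 [366.6703 338.0804]]
[[0.3923 0.2875 0.062 ]
 [0.4742 0.2768 0.062 ]
 [0.4618 0.1849 0.062 ]
 [0.3804 0.1971 0.062 ]] [0.4272 0.2366 0.062 ]
0.0826064484789255 -7.422415398890591
0.09278740720946212 -97.64761777398567
0.08233573589032218 171.4577190925167
0.09117754654625168 82.52840426310813
[[307.1585 213.5145]
 [313.0562 183.0431]
 [365.5727 193.2076]
 [359.675  223.679 ]]
[0.5923 0.2376 0.04  ]
0.05091626877645871 -11.208840175020894
0.08550830991093177 -102.20767046537122
0.05068485984232835 167.80669614050143
0.0846337423276569 77.94375357600849
knob (array([0.3628, 0.0895, 0.0837]), np.float64(0.0018196891277576764))
lever elbow (array([0.5557, 0.0884, 0.2775]), np.float64(0.007324117518030062))
head top (array([0.5964, 0.2543, 0.1111]), np.float64(0.0024021184360589853))
th 13 305 170
sh 8 235 220
tb 6 290 265
```

View pics/th.png

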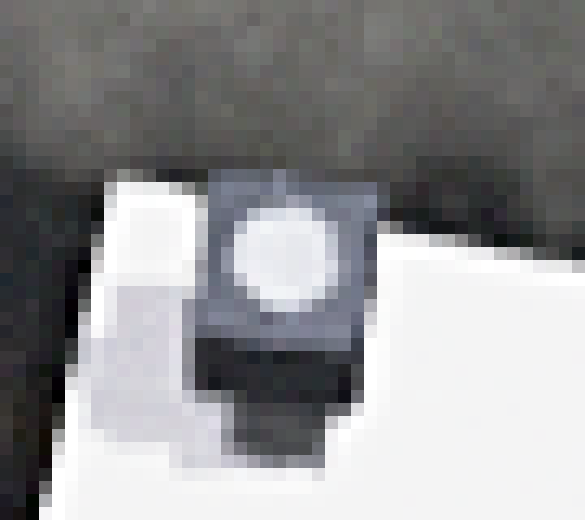

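View pics/sh.png

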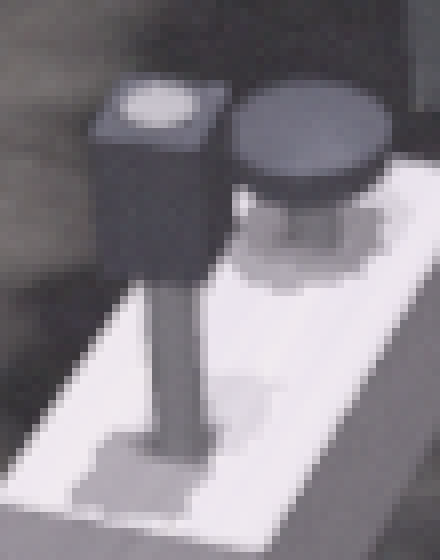

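View pics/tb.png

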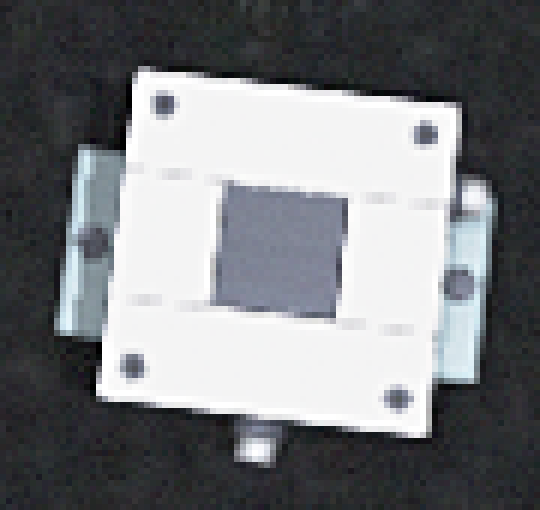

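```bash
python3 - <<'E'
from h import *
from scipy.optimize import least_squares
np.set_printoptions(precision=4,suppress=True)
def fit(obs,h,z,x0):
    # obs: {cam: 4 px} ordered cyclic; top order TL,TR,BR,BL
    def model(p,n):
        c,s=np.cos(p[2]),np.sin(p[2]); P=np.array([[h,h],[h,-h],[-h,-h],[-h,h]])@np.array([[c,s],[-s,c]])+p[:2]
        return np.array([proj(n,[*q,z]) for q in P])
    f=lambda p:np.concatenate([(model(p,n)-o).ravel() for n,o in obs.items()])
    r=least_squares(f,x0,x_scale=[.01,.01,.1]); return r.x,np.degrees(r.x[2]),np.sqrt(np.mean(r.fun**2))
A=lambda l,k,ox,oy:np.array(l,float)/k-0.5+[ox,oy]
ct=A([(137,68),(460,103),(432,437),(98,398)],6,290,265)
mt=A([(223,182),(350,198),(341,319),(213,304)],6,290,265)
ht=A([(208,172),(385,182),(365,350),(195,335)],13,305,170)
# side order: near image-left is +x ; cam at +y looking -y. corners (+x,+y)=BL,(+x,-y)=TL,(-x,-y)=TR,(-x,+y)=BR
cs=A([(401,357),(427,250),(597,268),(583,372)],3,210,160)
hs=A([(92,138),(122,80),(232,83),(212,148)],8,235,220)
print("block",fit({"top":ct},.041,.062,[.43,.24,-.1]),fit({"side":cs},.041,.062,[.43,.24,-.1]),fit({"top":ct,"side":cs},.041,.062,[.43,.24,-.1]))
print("mouth",fit({"top":mt},.016,.062,[.43,.24,-.1]))
for z in(.11,):print("head",fit({"top":ht},.01,z,[.595,.255,0]),fit({"side":hs},.01,z,[.595,.255,0]),fit({"top":ht,"side":hs},.01,z,[.595,.255,0]))
E
```

```text
block (array([ 0.428 ,  0.241 , -0.1221]), np.float64(-6.993260495130421), np.float64(0.3175093328173206)) (array([ 0.4279,  0.2435, -0.1052]), np.float64(-6.028251909233193), np.float64(0.6204156054136092)) (array([ 0.4279,  0.2417, -0.1147]), np.float64(-6.569820379570127), np.float64(0.7045550774818913))
mouth (array([ 0.4279,  0.241 , -0.1159]), np.float64(-6.639594352037627), np.float64(0.4479559583139248))
head (array([ 0.5957,  0.2534, -0.1008]), np.float64(-5.776958490578976), np.float64(0.2092645784703763)) (array([ 0.5952,  0.2544, -0.048 ]), np.float64(-2.7530257715375255), np.float64(0.2733123165628647)) (array([ 0.5955,  0.2536, -0.0773]), np.float64(-4.428795331625105), np.float64(0.35581693041584816))
```

Request:
step_arm(plan="-5 16 0 0 0 0;-11 36 0 0 0 0;-11 36 0 0 0 0;-11 36 0 0 0 0;-11 36 0 0 0 0;-11 36 0 0 0 0;-11 36 0 0 0 0;-11 36 0 0 0 0;-11 36 0 0 0 0;-11 36 0 0 0 0", jaw=50, newtons=60)

```text
clock: 1.43
ee_pos: [0.5042, 0.3282, 0.2189]
eef_rot: [[0.38, 0.925, 0.0], [0.925, -0.38, 0.0], [0.0, 0.0, -1.0]]
contact_force: [0.4, 0.2, 0.2]
finger_gap: 0.0502
```

Request:
step_arm(plan="-11 36 0 0 0 0;-11 36 0 0 0 0;-8 28 0 0 0 0;-5 14 0 0 0 0;0 0 10 0 0 -0.08;0 0 20 0 0 -0.08;0 0 20 0 0 -0.08;0 0 10 0 0 -0.07;0 0 0 0 0 0;0 0 0 0 0 0")

```text
clock: 2.27
ee_pos: [0.5943, 0.2542, 0.1581]
eef_rot: [[0.081, 0.997, -0.002], [0.997, -0.082, -0.0], [-0.001, -0.002, -1.0]]
contact_force: [-0.4, 0.5, 0.4]
finger_gap: 0.0502
```

```bash
cat > st.py <<'E'
from h import *
import sys
np.set_printoptions(precision=4,suppress=True)
o=get_obs();print(o["clock"],o["ee_pos"],o["contact_force"],o["moment"],o["finger_gap"]);print(o["eef_rot"])
E
python3 st.py
```

```text
2.2667 [0.5943 0.2542 0.1581] [-0.4491  0.454   0.4107] [ 0.0587 -0.0443  0.0122] 0.05022724215368908
[[ 0.0815  0.9967 -0.0016]
 [ 0.9967 -0.0815 -0.0004]
 [-0.0005 -0.0016 -1.    ]]
```

Request:
step_arm(plan="-0.6 1.2 12 0 0 0;0 0 25 0 0 0;0 0 25 0 0 0;0 0 13 0 0 0;0 0 7 0 0 0;0 0 0 0 0 0")

```text
clock: 2.77
ee_pos: [0.5953, 0.253, 0.075]
eef_rot: [[0.08, 0.997, -0.002], [0.997, -0.08, -0.001], [-0.001, -0.002, -1.0]]
contact_force: [-0.7, 0.4, 0.1]
finger_gap: 0.0499
```

```bash
python3 - <<'E'
from h import *
a=snap("side","s1")[140:340,180:380]; cv2.imwrite("pics/s1c.png",cv2.resize(a,None,fx=3,fy=3)[:,:,::-1])
a=snap("top","t1")[120:280,230:430]; cv2.imwrite("pics/t1c.png",cv2.resize(a,None,fx=3,fy=3)[:,:,::-1])
E
python3 st.py
```

```text
2.8667 [0.5969 0.2535 0.0778] [ 0.5602  0.211  -0.1841] [-0.0131 -0.0492 -0.0179] 0.04940385195076846
[[ 0.0801  0.9968  0.0013]
 [ 0.9968 -0.0801  0.0005]
 [ 0.0006  0.0013 -1.    ]]
```

View pics/s1c.png

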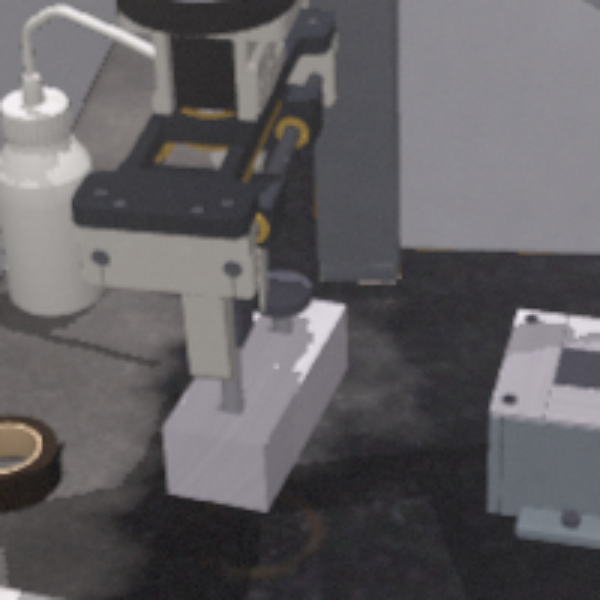

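View pics/t1c.png

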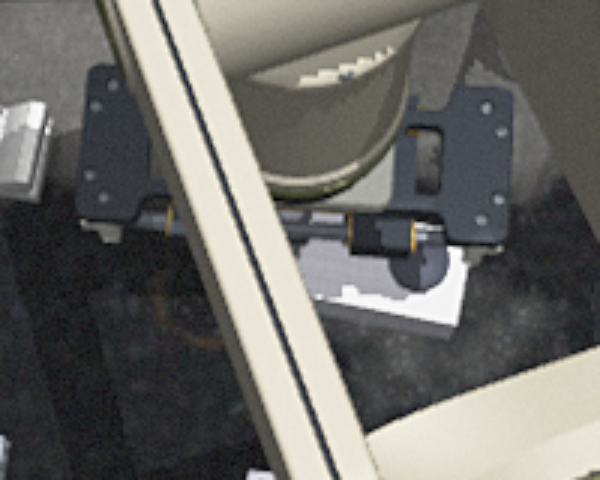

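The side picture shows the fingers straddling the square head, with the shank visible below them and the tips above the button head. Closing now.

Request:
step_arm(plan="0 0 0 0 0 0;0 0 0 0 0 0;0 0 0 0 0 0;0 0 0 0 0 0;0 0 0 0 0 0;0 0 0 0 0 0", jaw=10)

```text
clock: 3.37
ee_pos: [0.5966, 0.2536, 0.0771]
eef_rot: [[0.08, 0.997, 0.001], [0.997, -0.08, 0.001], [0.001, 0.001, -1.0]]
contact_force: [0.7, 0.7, -0.5]
finger_gap: 0.0196
```

```bash
python3 st.py
```

```text
3.3667 [0.5966 0.2536 0.0771] [ 0.7236  0.745  -0.4894] [ 0.2519 -0.1053 -0.0497] 0.019611449712417302
[[ 0.0797  0.9968  0.0009]
 [ 0.9968 -0.0797  0.0008]
 [ 0.0009  0.0008 -1.    ]]
```

Request:
step_arm(plan="0 0 -5 0 0 0;0 0 -15 0 0 0;0 0 -25 0 0 0;0 0 -25 0 0 0;0 0 -20 0 0 0;0 0 -10 0 0 0.038;0 0 0 0 0 0;0 0 0 0 0 0;0 0 0 0 0 0")

```text
clock: 4.12
ee_pos: [0.5955, 0.2528, 0.1751]
eef_rot: [[0.117, 0.993, -0.002], [0.993, -0.117, -0.001], [-0.001, -0.002, -1.0]]
contact_force: [-0.0, 0.5, -1.6]
finger_gap: 0.02
```

```bash
python3 st.py; python3 - <<'E'
from h import *
a=snap("side","s2")[100:340,180:380]; cv2.imwrite("pics/s2c.png",cv2.resize(a,None,fx=2.5,fy=2.5)[:,:,::-1])
E
```

```text
4.1167 [0.5955 0.2528 0.1751] [-0.0085  0.5189 -1.5758] [-0.0014  0.0233  0.0582] 0.020023561487236288
[[ 0.1166  0.9932 -0.0021]
 [ 0.9932 -0.1166 -0.0009]
 [-0.0011 -0.002  -1.    ]]
```

View pics/s2c.png

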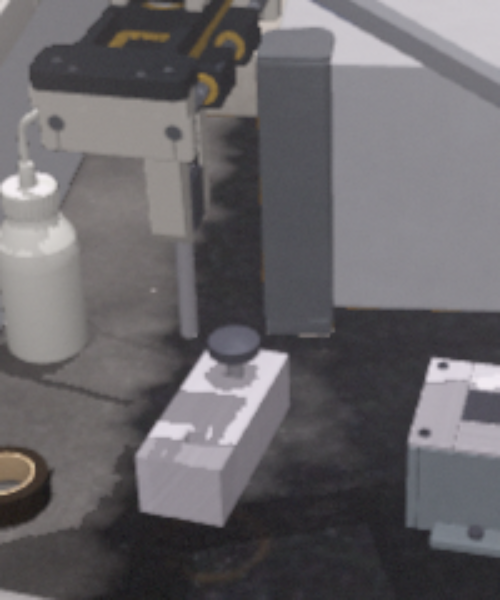

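Request:
step_arm(plan="-2 -10 0 0 0 0;-5 -25 0 0 0 0;-5 -25 0 0 0 0;-5 -25 0 0 0 0;-5 -25 0 0 0 0;-4.8 -25 0 0 0 0;-2.5 -20 0 0 0 0;-1.5 -10 0 0 0 0;0 0 0 0 0 0;0 0 0 0 0 0")

```text
clock: 5.0
ee_pos: [0.4282, 0.2419, 0.1758]
eef_rot: [[0.117, 0.993, -0.001], [0.993, -0.117, -0.001], [-0.001, -0.001, -1.0]]
contact_force: [0.4, -1.7, -0.6]
finger_gap: 0.0197
```

```bash
python3 - <<'E'
from h import *
print(proj("side",[.5955,.2528,.108]))
a=snap("side","s3")[120:320,310:470]; cv2.imwrite("pics/s3c.png",cv2.resize(a,None,fx=3,fy=3)[:,:,::-1])
P=get_obs()["ee_pos"]; 
for dz in (-.067,-.03,0.018): print(proj("side",P+[0,0,dz]))
E
python3 st.py
```

```text
[255.12346741 234.07282698]
[377.79332632 234.10477773]
[379.23877087 210.88188212]
[381.22575975 178.98262608]
5.05 [0.4288 0.2419 0.176 ] [ 0.3201 -0.2613 -1.1351] [ 0.0156 -0.0017  0.0107] 0.020034345235240728
[[ 0.1171  0.9931 -0.0005]
 [ 0.9931 -0.1171 -0.0005]
 [-0.0005 -0.0005 -1.    ]]
```

View pics/s3c.png

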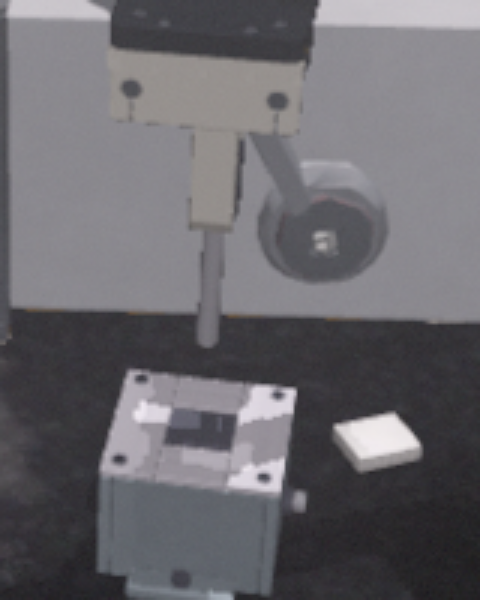

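Request:
step_arm(plan="0 0 8 0 0 0;0 0 12 0 0 0;0 0 12 0 0 0;0 0 12 0 0 0;0 0 12 0 0 0;0 0 9 0 0 0;0 0 5 0 0 0;0 0 3 0 0 0;0 0 1 0 0 0;0 0 0 0 0 0")

```text
clock: 5.88
ee_pos: [0.4289, 0.2421, 0.1027]
eef_rot: [[0.118, 0.993, 0.0], [0.993, -0.118, 0.0], [0.0, 0.0, -1.0]]
contact_force: [-0.3, -0.2, -1.1]
finger_gap: 0.0199
```

```bash
python3 st.py; sleep 1; python3 st.py
```

```text
5.8833 [0.4289 0.2421 0.1027] [-0.3293 -0.1755 -1.1273] [ 0.0418  0.0013 -0.027 ] 0.01991721097170316
[[ 0.1175  0.9931  0.0002]
 [ 0.9931 -0.1175  0.0001]
 [ 0.0001  0.0002 -1.    ]]
5.8833 [0.4289 0.2421 0.1027] [-0.3293 -0.1755 -1.1273] [ 0.0418  0.0013 -0.027 ] 0.01991721097170316
[[ 0.1175  0.9931  0.0002]
 [ 0.9931 -0.1175  0.0001]
 [ 0.0001  0.0002 -1.    ]]
```

Request:
step_arm(plan="0 0 3 0 0 0;0 0 3 0 0 0;0 0 2 0 0 0;0 0 1 0 0 0;0 0 0 0 0 0")

```text
clock: 6.3
ee_pos: [0.4286, 0.2419, 0.0934]
eef_rot: [[0.117, 0.993, -0.0], [0.993, -0.117, -0.0], [-0.0, -0.0, -1.0]]
contact_force: [0.1, 0.3, -1.0]
finger_gap: 0.0197
```

Request:
step_arm(plan="0 0 0.5 0 0 0;0 0 0.5 0 0 0;0 0 0 0 0 0")

```text
clock: 6.55
ee_pos: [0.4288, 0.242, 0.0926]
eef_rot: [[0.118, 0.993, 0.0], [0.993, -0.118, 0.0], [0.0, 0.0, -1.0]]
contact_force: [-0.7, -0.2, -1.2]
finger_gap: 0.0194
```

Request:
step_arm(plan="0 0 0.5 0 0 0;0 0 0 0 0 0")

```text
clock: 6.72
ee_pos: [0.4288, 0.242, 0.0921]
eef_rot: [[0.117, 0.993, 0.0], [0.993, -0.117, -0.0], [-0.0, 0.0, -1.0]]
contact_force: [1.3, 0.3, -1.5]
finger_gap: 0.0196
```

Request:
step_arm(plan="0 0 0.5 0 0 0;0 0 0 0 0 0")

```text
clock: 6.88
ee_pos: [0.4288, 0.242, 0.0916]
eef_rot: [[0.118, 0.993, -0.0], [0.993, -0.118, -0.0], [-0.0, -0.0, -1.0]]
contact_force: [0.3, -1.0, -1.0]
finger_gap: 0.0194
```

Request:
step_arm(plan="0 0 0.5 0 0 0;0 0 0 0 0 0")

```text
clock: 7.05
ee_pos: [0.4288, 0.242, 0.0912]
eef_rot: [[0.118, 0.993, 0.0], [0.993, -0.118, 0.0], [0.0, 0.0, -1.0]]
contact_force: [0.6, -0.6, -1.2]
finger_gap: 0.0197
```

Request:
step_arm(plan="0 0 0.3 0 0 0;0 0 0 0 0 0")

```text
clock: 7.22
ee_pos: [0.4289, 0.242, 0.0911]
eef_rot: [[0.117, 0.993, 0.0], [0.993, -0.117, 0.0], [0.0, 0.0, -1.0]]
contact_force: [-1.1, -0.2, 1.2]
finger_gap: 0.0196
```

Request:
step_arm(plan="0 0 0.3 0 0 0;0 0 0 0 0 0")

```text
clock: 7.38
ee_pos: [0.429, 0.2421, 0.091]
eef_rot: [[0.118, 0.993, 0.0], [0.993, -0.118, 0.0], [0.0, 0.0, -1.0]]
contact_force: [-1.0, -0.5, 4.8]
finger_gap: 0.0193
```

Request:
step_arm(plan="0 0 0.3 0 0 0;0 0 0 0 0 0")

```text
clock: 7.55
ee_pos: [0.429, 0.2421, 0.0909]
eef_rot: [[0.118, 0.993, 0.001], [0.993, -0.118, 0.0], [0.0, 0.001, -1.0]]
contact_force: [-2.7, -1.5, 7.8]
finger_gap: 0.02
```

Request:
step_arm(plan="0 0.8 0 0 0 0;0 0.7 0 0 0 0;0 0 0 0 0 0")

```text
clock: 7.8
ee_pos: [0.4297, 0.2421, 0.0908]
eef_rot: [[0.117, 0.993, -0.001], [0.993, -0.117, 0.0], [0.0, -0.001, -1.0]]
contact_force: [-6.1, -0.8, 10.9]
finger_gap: 0.0197
```

Request:
step_arm(plan="0.8 0 0 0 0 0;0.8 0 0 0 0 0")

```text
clock: 7.97
ee_pos: [0.4299, 0.2429, 0.0908]
eef_rot: [[0.117, 0.993, -0.001], [0.993, -0.117, -0.001], [-0.001, -0.001, -1.0]]
contact_force: [-4.6, -4.9, 10.8]
finger_gap: 0.0197
```

Request:
step_arm(plan="0.8 0 0 0 0 0;0.8 0 0 0 0 0")

```text
clock: 8.13
ee_pos: [0.4307, 0.2444, 0.0908]
eef_rot: [[0.117, 0.993, -0.0], [0.993, -0.117, -0.001], [-0.001, 0.0, -1.0]]
contact_force: [-3.0, -5.0, 7.4]
finger_gap: 0.0198
```

Request:
step_arm(plan="0.8 0 0 0 0 0;0.8 0 0 0 0 0")

```text
clock: 8.3
ee_pos: [0.4311, 0.2461, 0.0907]
eef_rot: [[0.118, 0.993, 0.001], [0.993, -0.118, -0.001], [-0.001, 0.001, -1.0]]
contact_force: [-1.0, -2.7, 5.2]
finger_gap: 0.0198
```

Request:
step_arm(plan="0.8 0 0 0 0 0;0.8 0 0 0 0 0")

```text
clock: 8.47
ee_pos: [0.4313, 0.2479, 0.0905]
eef_rot: [[0.118, 0.993, 0.001], [0.993, -0.118, -0.001], [-0.0, 0.001, -1.0]]
contact_force: [-0.2, -1.7, 4.3]
finger_gap: 0.0199
```

Request:
step_arm(plan="0.6 0 0 0 0 0;0 0 0 0 0 0")

```text
clock: 8.63
ee_pos: [0.4314, 0.2488, 0.0905]
eef_rot: [[0.118, 0.993, 0.001], [0.993, -0.118, -0.0], [-0.0, 0.001, -1.0]]
contact_force: [0.4, -2.6, 5.3]
finger_gap: 0.0196
```

Request:
step_arm(plan="0 0 0.3 0 0 0;0 0 0 0 0 0")

```text
clock: 8.8
ee_pos: [0.4315, 0.2488, 0.0905]
eef_rot: [[0.118, 0.993, 0.001], [0.993, -0.118, 0.0], [0.0, 0.001, -1.0]]
contact_force: [-0.9, -3.5, 6.8]
finger_gap: 0.0196
```

Request:
step_arm(plan="0 -0.8 0 0 0 0;0 -0.8 0 0 0 0")

```text
clock: 8.97
ee_pos: [0.4306, 0.2491, 0.0907]
eef_rot: [[0.118, 0.993, 0.002], [0.993, -0.118, 0.0], [0.001, 0.002, -1.0]]
contact_force: [2.5, -2.5, 5.3]
finger_gap: 0.0197
```

Request:
step_arm(plan="0 -0.8 0 0 0 0;0 -0.6 0 0 0 0")

```text
clock: 9.13
ee_pos: [0.4295, 0.2497, 0.0909]
eef_rot: [[0.118, 0.993, 0.003], [0.993, -0.118, 0.001], [0.002, 0.003, -1.0]]
contact_force: [4.5, -0.4, 4.3]
finger_gap: 0.0197
```

Request:
step_arm(plan="-0.8 0 0 0 0 0;-0.8 0 0 0 0 0")

```text
clock: 9.3
ee_pos: [0.429, 0.2488, 0.0909]
eef_rot: [[0.117, 0.993, 0.003], [0.993, -0.117, 0.003], [0.003, 0.002, -1.0]]
contact_force: [2.1, 3.1, 4.8]
finger_gap: 0.0197
```

Request:
step_arm(plan="-0.8 0 0 0 0 0;-0.8 0 0 0 0 0")

```text
clock: 9.47
ee_pos: [0.4285, 0.2474, 0.0909]
eef_rot: [[0.117, 0.993, 0.002], [0.993, -0.117, 0.003], [0.003, 0.002, -1.0]]
contact_force: [0.7, 3.4, 6.8]
finger_gap: 0.0195
```

Request:
step_arm(plan="-0.8 0 0 0 0 0;-0.8 0 0 0 0 0")

```text
clock: 9.63
ee_pos: [0.4282, 0.246, 0.0909]
eef_rot: [[0.117, 0.993, 0.002], [0.993, -0.117, 0.003], [0.003, 0.001, -1.0]]
contact_force: [0.3, 4.4, 6.2]
finger_gap: 0.0198
```

Request:
step_arm(plan="-0.8 0 0.1 0 0 0;-0.8 0 0.1 0 0 0")

```text
clock: 9.8
ee_pos: [0.4281, 0.2446, 0.0909]
eef_rot: [[0.117, 0.993, 0.002], [0.993, -0.117, 0.004], [0.004, 0.001, -1.0]]
contact_force: [0.5, 5.9, 7.5]
finger_gap: 0.0199
```

Request:
step_arm(plan="-0.8 0 0 0 0 0;-0.8 0 0 0 0 0")

```text
clock: 9.97
ee_pos: [0.4279, 0.243, 0.0909]
eef_rot: [[0.117, 0.993, 0.002], [0.993, -0.117, 0.004], [0.004, 0.001, -1.0]]
contact_force: [0.1, 5.4, 7.6]
finger_gap: 0.0196
```

Request:
step_arm(plan="-0.8 0 0 0 0 0;-0.8 0 0 0 0 0")

```text
clock: 10.13
ee_pos: [0.4277, 0.2415, 0.0909]
eef_rot: [[0.117, 0.993, 0.002], [0.993, -0.117, 0.004], [0.004, 0.001, -1.0]]
contact_force: [0.0, 6.1, 8.2]
finger_gap: 0.0199
```

Request:
step_arm(plan="-0.8 0 0 0 0 0;-0.8 0 0 0 0 0")

```text
clock: 10.3
ee_pos: [0.4275, 0.2399, 0.0909]
eef_rot: [[0.117, 0.993, 0.002], [0.993, -0.117, 0.004], [0.004, 0.001, -1.0]]
contact_force: [1.2, 6.2, 7.5]
finger_gap: 0.0197
```

Request:
step_arm(plan="-0.8 0 0 0 0 0;-0.8 0 0 0 0 0")

```text
clock: 10.47
ee_pos: [0.4274, 0.2383, 0.0909]
eef_rot: [[0.117, 0.993, 0.002], [0.993, -0.117, 0.004], [0.004, 0.002, -1.0]]
contact_force: [-0.1, 4.6, 7.3]
finger_gap: 0.0195
```

Request:
step_arm(plan="-0.6 0 0 0 0 0;-0.6 0 0 0 0 0;0 0 0 0 0 0")

```text
clock: 10.72
ee_pos: [0.4272, 0.237, 0.0909]
eef_rot: [[0.117, 0.993, 0.002], [0.993, -0.117, 0.004], [0.004, 0.001, -1.0]]
contact_force: [-0.1, 5.7, 8.0]
finger_gap: 0.0195
```

Request:
step_arm(plan="-0.8 0 0 0 0 0;-0.8 0 0 0 0 0")

```text
clock: 10.88
ee_pos: [0.427, 0.2356, 0.0909]
eef_rot: [[0.117, 0.993, 0.002], [0.993, -0.117, 0.004], [0.004, 0.002, -1.0]]
contact_force: [-0.1, 4.2, 7.9]
finger_gap: 0.0197
```

Request:
step_arm(plan="0 0.8 0 0 0 0;0 0.8 0 0 0 0;0 0.8 0 0 0 0")

```text
clock: 11.13
ee_pos: [0.4281, 0.2353, 0.0908]
eef_rot: [[0.117, 0.993, -0.001], [0.993, -0.117, 0.004], [0.003, -0.001, -1.0]]
contact_force: [-7.1, 5.3, 13.8]
finger_gap: 0.02
```

Request:
step_arm(plan="0 0.8 0 0 0 0;0 0.8 0 0 0 0")

```text
clock: 11.3
ee_pos: [0.4292, 0.2351, 0.0908]
eef_rot: [[0.117, 0.993, -0.002], [0.993, -0.117, 0.003], [0.003, -0.003, -1.0]]
contact_force: [-8.3, 5.2, 15.4]
finger_gap: 0.0197
```

Request:
step_arm(plan="0.8 0 0 0 0 0;0.8 0 0 0 0 0")

```text
clock: 11.47
ee_pos: [0.4292, 0.2357, 0.0907]
eef_rot: [[0.117, 0.993, -0.003], [0.993, -0.117, 0.001], [0.001, -0.003, -1.0]]
contact_force: [-9.1, -1.5, 18.1]
finger_gap: 0.0197
```

Request:
step_arm(plan="0.8 0 0 0 0 0;0.8 0 0 0 0 0")

```text
clock: 11.63
ee_pos: [0.4294, 0.2362, 0.0907]
eef_rot: [[0.117, 0.993, -0.003], [0.993, -0.117, -0.001], [-0.001, -0.003, -1.0]]
contact_force: [-9.7, -6.6, 21.0]
finger_gap: 0.0197
```

Request:
step_arm(plan="0.8 0 0 0 0 0;0.8 0 0 0 0 0")

```text
clock: 11.8
ee_pos: [0.4297, 0.2368, 0.0906]
eef_rot: [[0.117, 0.993, -0.003], [0.993, -0.117, -0.003], [-0.003, -0.002, -1.0]]
contact_force: [-7.0, -7.8, 19.3]
finger_gap: 0.0195
```

Request:
step_arm(plan="0.8 0 0 0 0 0;0.8 0 0 0 0 0")

```text
clock: 11.97
ee_pos: [0.4302, 0.238, 0.0907]
eef_rot: [[0.117, 0.993, -0.002], [0.993, -0.117, -0.003], [-0.004, -0.002, -1.0]]
contact_force: [-6.4, -11.2, 19.8]
finger_gap: 0.0196
```

Request:
step_arm(plan="0.8 0 -1 0 0 0;0.8 0 -0.2 0 0 0")

```text
clock: 12.13
ee_pos: [0.4307, 0.2405, 0.0909]
eef_rot: [[0.118, 0.993, -0.001], [0.993, -0.118, -0.001], [-0.001, -0.001, -1.0]]
contact_force: [-0.4, -4.2, 7.0]
finger_gap: 0.0197
```

Request:
step_arm(plan="0.8 0 0 0 0 0;0.8 0 0 0 0 0")

```text
clock: 12.3
ee_pos: [0.4309, 0.2419, 0.0908]
eef_rot: [[0.118, 0.993, -0.001], [0.993, -0.118, -0.002], [-0.002, -0.001, -1.0]]
contact_force: [-0.6, -4.9, 7.5]
finger_gap: 0.0195
```

Request:
step_arm(plan="0.8 0 0 0 0 0;0.8 0 0 0 0 0")

```text
clock: 12.47
ee_pos: [0.4311, 0.2436, 0.0908]
eef_rot: [[0.118, 0.993, -0.001], [0.993, -0.118, -0.002], [-0.002, -0.001, -1.0]]
contact_force: [-0.9, -4.9, 6.8]
finger_gap: 0.0196
```

Request:
step_arm(plan="0.8 0 0 0 0 0;0.8 0 0 0 0 0")

```text
clock: 12.63
ee_pos: [0.4313, 0.2452, 0.0907]
eef_rot: [[0.118, 0.993, -0.001], [0.993, -0.118, -0.001], [-0.002, -0.001, -1.0]]
contact_force: [-0.3, -4.3, 6.6]
finger_gap: 0.0197
```

Request:
step_arm(plan="0 0 -1.5 0 0 0;1 1.5 -0.5 0 0 0;1 1.5 0 0 0 0;0 0 0 0 0 0;0 0 0 0 0 0;0 0 0 0 0 0")

```text
clock: 13.13
ee_pos: [0.4347, 0.2476, 0.0926]
eef_rot: [[0.117, 0.993, -0.001], [0.993, -0.117, -0.0], [-0.0, -0.001, -1.0]]
contact_force: [-0.5, 0.5, -1.2]
finger_gap: 0.0194
```

```bash
cat >> st.py <<'E'
d=o["ee_pos"]-[.428,.2415,0]; print("tip block xy mm", (d[0]*.993-d[1]*.117)*1e3-1.1, (d[0]*.117+d[1]*.993)*1e3)
E
python3 st.py
```

```text
13.1333 [0.4347 0.2476 0.0926] [-0.4698  0.4994 -1.1587] [ 0.06    0.0553 -0.0621] 0.019371282314936983
[[ 0.1174  0.9931 -0.0006]
 [ 0.9931 -0.1174 -0.0001]
 [-0.0002 -0.0006 -1.    ]]
tip block xy mm 4.866435641487056 6.795733279495384
```

Request:
step_arm(plan="0 0 1.2 0 0 0;0 0 0.7 0 0 0;0 0 0.4 0 0 0;0 0 0 0 0 0")

```text
clock: 13.47
ee_pos: [0.4348, 0.2475, 0.0904]
eef_rot: [[0.118, 0.993, -0.0], [0.993, -0.118, -0.0], [-0.0, -0.0, -1.0]]
contact_force: [-0.0, 0.2, -1.1]
finger_gap: 0.0195
```

Request:
step_arm(plan="-0.8 0 0 0 0 0;-0.8 0 0 0 0 0")

```text
clock: 13.63
ee_pos: [0.4348, 0.2459, 0.0906]
eef_rot: [[0.117, 0.993, -0.0], [0.993, -0.117, 0.0], [0.0, -0.0, -1.0]]
contact_force: [-0.1, -0.4, -2.0]
finger_gap: 0.0194
```

Request:
step_arm(plan="-0.8 0 0 0 0 0;-0.8 0 0 0 0 0")

```text
clock: 13.8
ee_pos: [0.4347, 0.2443, 0.0907]
eef_rot: [[0.118, 0.993, 0.0], [0.993, -0.118, 0.0], [0.0, 0.0, -1.0]]
contact_force: [0.2, 0.8, -0.7]
finger_gap: 0.0197
```

Request:
step_arm(plan="-0.8 0 0 0 0 0;-0.8 0 0 0 0 0")

```text
clock: 13.97
ee_pos: [0.4346, 0.2429, 0.0909]
eef_rot: [[0.118, 0.993, 0.001], [0.993, -0.118, 0.0], [0.001, 0.0, -1.0]]
contact_force: [-0.3, 1.1, 0.3]
finger_gap: 0.0195
```

Request:
step_arm(plan="-0.8 0 0 0 0 0;-0.8 0 0 0 0 0")

```text
clock: 14.13
ee_pos: [0.4345, 0.2413, 0.091]
eef_rot: [[0.118, 0.993, 0.001], [0.993, -0.118, 0.001], [0.001, 0.001, -1.0]]
contact_force: [0.8, 1.2, 1.4]
finger_gap: 0.0193
```

Request:
step_arm(plan="0.5 0 -1 0 0 0;2 0 0 0 0 0;2 0 0 0 0 0;1.5 0 0 0 0 0;0 0 1 0 0 0;0 0 0.4 0 0 0;0 0 0 0 0 0")

```text
clock: 14.72
ee_pos: [0.4347, 0.2471, 0.0899]
eef_rot: [[0.117, 0.993, -0.001], [0.993, -0.117, -0.0], [-0.0, -0.0, -1.0]]
contact_force: [0.2, -0.3, -1.3]
finger_gap: 0.0196
```

Request:
step_arm(plan="0 0 0.4 0 0 0;0 0 0 0 0 0")

```text
clock: 14.88
ee_pos: [0.4348, 0.2471, 0.0897]
eef_rot: [[0.118, 0.993, -0.0], [0.993, -0.118, -0.0], [-0.0, -0.0, -1.0]]
contact_force: [-0.1, -0.1, -2.5]
finger_gap: 0.0197
```

```bash
python3 st.py
```

```text
14.8833 [0.4348 0.2471 0.0897] [-0.1435 -0.0917 -2.4597] [0.0999 0.0181 0.0011] 0.019745992340873472
[[ 0.1176  0.9931 -0.0002]
 [ 0.9931 -0.1176 -0.0001]
 [-0.0001 -0.0001 -1.    ]]
tip block xy mm 5.047495168798399 6.330223560383396
```

Request:
step_arm(plan="0 0 0.5 0 0 0;0 0 0 0 0 0")

```text
clock: 15.05
ee_pos: [0.4349, 0.2471, 0.0893]
eef_rot: [[0.118, 0.993, -0.0], [0.993, -0.118, -0.0], [-0.0, -0.0, -1.0]]
contact_force: [0.1, -0.1, -1.2]
finger_gap: 0.0196
```

Request:
step_arm(plan="0 0 0.5 0 0 0;0 0 0 0 0 0")

```text
clock: 15.22
ee_pos: [0.4349, 0.2471, 0.0888]
eef_rot: [[0.118, 0.993, -0.0], [0.993, -0.118, -0.0], [-0.0, -0.0, -1.0]]
contact_force: [-0.3, 0.5, -0.9]
finger_gap: 0.0195
```

Request:
step_arm(plan="0 0 0.5 0 0 0;0 0 0 0 0 0")

```text
clock: 15.38
ee_pos: [0.4349, 0.2471, 0.0882]
eef_rot: [[0.118, 0.993, -0.0], [0.993, -0.118, -0.0], [-0.0, -0.0, -1.0]]
contact_force: [-0.4, -0.7, -0.2]
finger_gap: 0.02
```

Request:
step_arm(plan="0 0 0.5 0 0 0;0 0 0 0 0 0")

```text
clock: 15.55
ee_pos: [0.4349, 0.2471, 0.0878]
eef_rot: [[0.118, 0.993, -0.0], [0.993, -0.118, -0.0], [-0.0, -0.0, -1.0]]
contact_force: [0.5, 0.0, -1.2]
finger_gap: 0.0195
```

Request:
step_arm(plan="0 0 0.5 0 0 0;0 0 0 0 0 0")

```text
clock: 15.72
ee_pos: [0.4349, 0.2471, 0.0872]
eef_rot: [[0.118, 0.993, -0.0], [0.993, -0.118, -0.0], [-0.0, -0.0, -1.0]]
contact_force: [0.3, -0.4, -0.5]
finger_gap: 0.0192
```

Request:
step_arm(plan="0 0 0.5 0 0 0;0 0 0 0 0 0")

```text
clock: 15.88
ee_pos: [0.4349, 0.2471, 0.0867]
eef_rot: [[0.118, 0.993, -0.0], [0.993, -0.118, -0.0], [-0.0, -0.0, -1.0]]
contact_force: [0.6, -0.1, -1.4]
finger_gap: 0.0198
```

```bash
python3 st.py
```

```text
15.8833 [0.4349 0.2471 0.0867] [ 0.5697 -0.136  -1.4072] [ 0.0447  0.0409 -0.0196] 0.019817412960288463
[[ 0.1175  0.9931 -0.0001]
 [ 0.9931 -0.1175 -0.    ]
 [-0.     -0.0001 -1.    ]]
tip block xy mm 5.088053402278579 6.38128705064026
```

Request:
step_arm(plan="0 0 0.8 0 0 0;0 0 0.8 0 0 0;0 0 0.8 0 0 0;0 0 0 0 0 0")

```text
clock: 16.22
ee_pos: [0.4348, 0.2471, 0.0842]
eef_rot: [[0.118, 0.993, -0.0], [0.993, -0.118, -0.0], [-0.0, -0.0, -1.0]]
contact_force: [-0.2, 0.6, -2.3]
finger_gap: 0.0201
```

Request:
step_arm(plan="0 0 0.8 0 0 0;0 0 0.8 0 0 0;0 0 0.8 0 0 0;0 0 0 0 0 0")

```text
clock: 16.55
ee_pos: [0.4348, 0.2471, 0.0818]
eef_rot: [[0.117, 0.993, -0.0], [0.993, -0.117, -0.0], [-0.0, -0.0, -1.0]]
contact_force: [0.5, -0.9, -1.6]
finger_gap: 0.0195
```

Request:
step_arm(plan="0 0 0.8 0 0 0;0 0 0.8 0 0 0;0 0 0.8 0 0 0;0 0 0 0 0 0")

```text
clock: 16.88
ee_pos: [0.4348, 0.2471, 0.0794]
eef_rot: [[0.118, 0.993, -0.0], [0.993, -0.118, -0.0], [-0.0, -0.0, -1.0]]
contact_force: [0.3, -0.1, -1.1]
finger_gap: 0.0197
```

Request:
step_arm(plan="0 0 0.8 0 0 0;0 0 0.8 0 0 0;0 0 0.8 0 0 0;0 0 0 0 0 0")

```text
clock: 17.22
ee_pos: [0.4348, 0.2471, 0.077]
eef_rot: [[0.117, 0.993, -0.0], [0.993, -0.117, -0.0], [-0.0, -0.0, -1.0]]
contact_force: [-0.5, 0.9, -0.7]
finger_gap: 0.0196
```

Request:
step_arm(plan="0 0 0.8 0 0 0;0 0 0.8 0 0 0;0 0 0.6 0 0 0;0 0 0 0 0 0")

```text
clock: 17.55
ee_pos: [0.4348, 0.2471, 0.0748]
eef_rot: [[0.118, 0.993, -0.0], [0.993, -0.118, -0.0], [-0.0, -0.0, -1.0]]
contact_force: [-0.2, -0.1, -1.7]
finger_gap: 0.0197
```

Request:
step_arm(plan="0 0 0.5 0 0 0;0 0 0 0 0 0")

```text
clock: 17.72
ee_pos: [0.4349, 0.2471, 0.0745]
eef_rot: [[0.118, 0.993, -0.0], [0.993, -0.118, -0.0], [-0.0, -0.0, -1.0]]
contact_force: [0.0, -0.2, -0.5]
finger_gap: 0.0197
```

Request:
step_arm(plan="0 0 0.5 0 0 0;0 0 0 0 0 0")

```text
clock: 17.88
ee_pos: [0.4349, 0.2471, 0.074]
eef_rot: [[0.118, 0.993, -0.0], [0.993, -0.118, -0.0], [-0.0, -0.0, -1.0]]
contact_force: [-0.2, 0.1, -0.8]
finger_gap: 0.0199
```

Request:
step_arm(plan="0 0 0.5 0 0 0;0 0 0 0 0 0")

```text
clock: 18.05
ee_pos: [0.4349, 0.2471, 0.0735]
eef_rot: [[0.118, 0.993, -0.0], [0.993, -0.118, -0.0], [-0.0, -0.0, -1.0]]
contact_force: [1.1, -0.5, -1.6]
finger_gap: 0.0195
```

Request:
step_arm(plan="0 0 0.4 0 0 0;0 0 0 0 0 0")

```text
clock: 18.22
ee_pos: [0.4349, 0.2471, 0.0731]
eef_rot: [[0.118, 0.993, -0.0], [0.993, -0.118, -0.0], [-0.0, -0.0, -1.0]]
contact_force: [0.2, -0.9, -1.2]
finger_gap: 0.0198
```

Request:
step_arm(plan="0 0 0.3 0 0 0;0 0 0 0 0 0")

```text
clock: 18.38
ee_pos: [0.435, 0.2471, 0.073]
eef_rot: [[0.118, 0.993, 0.0], [0.993, -0.118, -0.0], [0.0, 0.0, -1.0]]
contact_force: [-1.1, -0.3, 0.7]
finger_gap: 0.0197
```

Request:
step_arm(plan="0 0 0.3 0 0 0;0 0 0 0 0 0")

```text
clock: 18.55
ee_pos: [0.4351, 0.2472, 0.073]
eef_rot: [[0.118, 0.993, 0.0], [0.993, -0.118, 0.0], [0.0, 0.0, -1.0]]
contact_force: [-1.7, -0.6, 3.5]
finger_gap: 0.0197
```

Request:
step_arm(plan="0 0 0.3 0 0 0;0 0 0 0 0 0")

```text
clock: 18.72
ee_pos: [0.4352, 0.2472, 0.0729]
eef_rot: [[0.117, 0.993, 0.0], [0.993, -0.117, 0.0], [0.0, 0.0, -1.0]]
contact_force: [-1.7, -1.1, 8.1]
finger_gap: 0.0199
```

```bash
python3 - <<'E'
from h import *
a=snap("side","s5")[150:350,310:470]; cv2.imwrite("pics/s5c.png",cv2.resize(a,None,fx=3,fy=3)[:,:,::-1])
E
```

```text
(no output)
```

View pics/s5c.png

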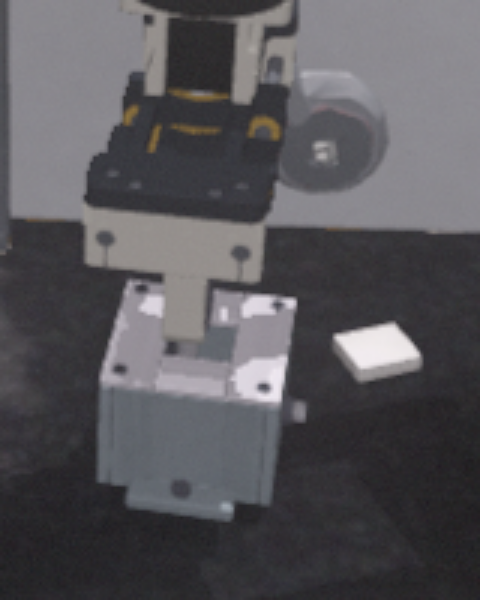

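The pin bottomed 18.1 mm below the floor contact, so it is home; the side picture shows the fingers just above the cover. I'll take off the preload, open and retreat.

Request:
step_arm(plan="0 0 -0.7 0 0 0;0 0 0 0 0 0;0 0 0 0 0 0")

```text
clock: 19.02
ee_pos: [0.435, 0.2472, 0.073]
eef_rot: [[0.118, 0.993, 0.0], [0.993, -0.118, 0.0], [0.0, 0.0, -1.0]]
contact_force: [-0.5, -0.1, 2.2]
finger_gap: 0.0199
```

Request:
step_arm(plan="0 0 0 0 0 0;0 0 0 0 0 0;0 0 0 0 0 0;0 0 0 0 0 0;0 0 0 0 0 0;0 0 0 0 0 0", jaw=50)

```text
clock: 19.52
ee_pos: [0.4349, 0.2471, 0.0729]
eef_rot: [[0.118, 0.993, -0.0], [0.993, -0.118, -0.0], [-0.0, -0.0, -1.0]]
contact_force: [-0.0, 1.0, -1.3]
finger_gap: 0.0491
```

Request:
step_arm(plan="0 0 -3 0 0 0;0 0 -10 0 0 0;0 0 -20 0 0 0;0 0 -30 0 0 0;0 0 -30 0 0 0;0 0 -20 0 0 0;0 0 -10 0 0 0;0 0 0 0 0 0")

```text
clock: 20.18
ee_pos: [0.4366, 0.2479, 0.1996]
eef_rot: [[0.118, 0.993, 0.005], [0.993, -0.118, 0.002], [0.003, 0.005, -1.0]]
contact_force: [-0.3, -0.6, -0.5]
finger_gap: 0.05
```

Request:
step_arm(plan="10 -5 0 0 0 0;30 -10 0 0 0 0;35 -10 0 0 0 0;35 -10 0 0 0 0;35 -10 0 0 0 0;35 -10 0 0 0 0;20 -5 0 0 0 0;0 0 0 0 0 0;0 0 0 0 0 0")

```text
clock: 20.93
ee_pos: [0.3968, 0.4533, 0.193]
eef_rot: [[0.115, 0.993, -0.003], [0.993, -0.115, -0.003], [-0.003, -0.003, -1.0]]
contact_force: [-0.5, -0.7, 0.3]
finger_gap: 0.0498
```

```bash
python3 st.py; python3 - <<'E'
from h import *
np.set_printoptions(precision=4,suppress=True)
for n in ("side","top"):
    snap(n,n+"9")
    for l in ("datum_pin_head","button_pin_head"):
        for d in mark_of(n,l)[:2]: print(n,l,toW(n,d["centre"]),d["conf"])
a=cv2.imread("pics/side9.png")[160:360,210:450]; cv2.imwrite("pics/side9c.png",cv2.resize(a,None,fx=3,fy=3,interpolation=cv2.INTER_CUBIC))
E
```

```text
20.9333 [0.3968 0.4533 0.193 ] [-0.5202 -0.7085  0.2866] [ 0.0349 -0.0134 -0.0772] 0.049806154544118166
[[ 0.1151  0.9933 -0.0032]
 [ 0.9933 -0.1151 -0.0031]
 [-0.0035 -0.0029 -1.    ]]
tip block xy mm -56.82102454087636 206.6611273101797
side datum_pin_head [0.4325 0.2499 0.0933] 0.84
side button_pin_head [0.5829 0.1863 0.0625] 0.76
side button_pin_head [0.5874 0.2231 0.0031] 0.47
top datum_pin_head [0.4318 0.2505 0.0886] 0.7
top button_pin_head [0.583  0.1877 0.0609] 0.9
top button_pin_head [0.4309 0.2392 0.0604] 0.18
```

View pics/side9c.png

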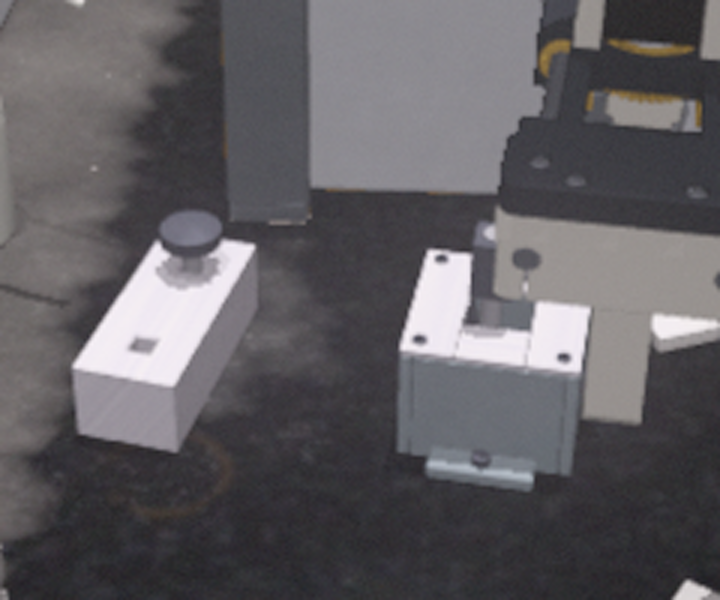

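View pics/top9.png

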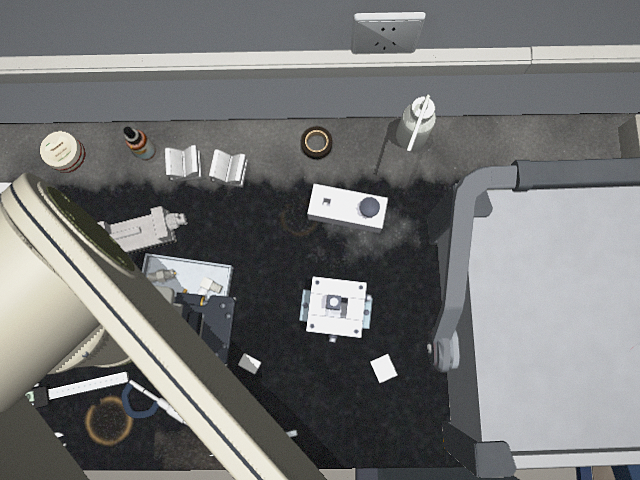

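The pin is in the block at about pixel (336, 302) in the top view, and the head heights from the two cameras average 91 mm. The button pin is in its place and the gripper is clear. I'll let things settle, then hand in.

Request:
step_arm(plan="0 0 0 0 0 0;0 0 0 0 0 0;0 0 0 0 0 0;0 0 0 0 0 0")

```text
clock: 21.57
ee_pos: [0.399, 0.4527, 0.1961]
eef_rot: [[0.118, 0.993, 0.0], [0.993, -0.118, 0.0], [0.0, 0.0, -1.0]]
contact_force: [1.0, -0.1, -0.4]
finger_gap: 0.0503
```

```bash
python3 -c "
from plant import *
print(hand_in())"
```

```text
the job is handed in; nothing more can be done
None
```

The datum pin is seated in the block's blind bore and released, and I handed the job in at about 21.6 s of the 67 s allowed. No verdict was given.

- **What I did:** I lifted the pin out of the stand, pushed it down through the shutter and slid its tip over the floor. The bore was near (+5, +6) mm in the block's axes. The pin went in with no measurable resistance and bottomed 18.1 mm below where the tip first touched the floor. I took off the preload, opened the fingers and moved the gripper clear.
- **Force:** The wrist readings I saw on the block were mostly 5–10 N. They peaked at about 24 N while sliding, well below 40 N. The readings come only at the end of each move, so a short spike between them would not show.
- **Last checks:** The gripper touched nothing. The button pin stood within about 3 mm of its starting position, which is within the detectors' error.
- **Where the checks disagreed:** The side camera put the head at 93.3 mm and the top camera at 88.6 mm. The mean is 91.0 mm, which is fully home and agrees with the depth felt by the arm.
- **Not measured:** I only judged by eye that the pin is upright. The bore's clearance would limit any lean to about 0.08 rad.

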